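# Set the hoop gauge and hold its locking collar home

### The arm

A 6-joint arm with a two-finger parallel gripper is mounted at the origin on the work surface. World frame = base frame: x ahead of the robot, y to its left, z up, the work surface at z = 0. Lengths are in mm, angles in rad, forces in N, time in s.
With the tool pointing down it reaches from about 275 to 975 mm from the base axis. Payload 8.4 kg.
Tool frame: the origin (TCP) lies on the centre line of the jaws, within the pads' length; the fingertips stand 19 mm ahead of it and the grasp point (between the pads) is the TCP; z points along the fingers, x is the direction in which the jaws open and shut, and the axes are right-handed (so a half turn about z gives the same grasp; the last joint's range is limited). The gripper opens to 92 mm and grips with 3 to 60 N. Pads are 20 mm wide; open, the fingers measure 128 mm over their backs; the gripper's body (75 mm by 189 mm) begins 69 mm behind the grasp point.
Start: joints at [1.207, 0.353, 1.633, -0, 1.155, -0.002], TCP at [221.223, 584.541, 233.583] pointing down, gripper open.
Joint ranges: [-2.63, 2.63], [-0.92, 2.1], [0.06, 2.66], [-1.3, 4.44], [0, 2.69], [-3.02, 3.02]. Speed limits (rad/s): [2.22, 2.22, 2.79, 3.14, 3.14, 3.14].

### API

Orientations are given as [roll, pitch, yaw] about the fixed x, y, z axes, in that order (R = Rz(yaw) Ry(pitch) Rx(roll)).
In Python, from workcell import * gives the robot as it stands. The module is installed in compiled form; this text tells all that it offers.
- The arm moves only by the tool move_arm, never from a script. Its argument "moves" is a list of rows, each a list of 6 numbers: the shift along the world's x, y, z in mm, then the turn, a rotation vector about the world's x, y, z in rad. In form: [[dx, dy, dz, wx, wy, wz], ...]. A call has 1 to 8 rows; each row shifts and turns the pose as measured when the row begins; what a row does not reach is not made up. A row lasts 1/10 s, in which the tool goes at most 50 mm and 8.59 degrees, less where a joint would pass 70% of its speed; a pose out of reach is approached as far as the arm can. A call is refused whole if a number of a shift passes 50 or a number of a turn 0.15, either way. A call with a gripper value outside its range is refused whole. "gripper" is the closure in counts, from 0 (fully open) to 255 (shut), set as the call begins (left out, the last holds). The fingers move at their own pace and stop on an object; "newtons" is the grip in N (left out, the last holds). Time passes only in rows, so rows that do not move let the fingers close. It gives the time, the measured TCP pose, the force and the opening at its end, in the units of the state.
- read_state(): the state, without advancing time (a new reading comes with each control period).
- get_image(name): name is "side" or "top"; returns a dict with "img" (420x560x3 uint8, red, green, blue), "fovy" (degrees; the focal length in pixels is half the picture's height over the tangent of half this angle, whatever the lens; pixels are square), "cx", "cy" (the principal point, pixels), "k1" (the pictures are not rectified: a ray, as slopes to the right and down, at radius r is drawn at 1 + k1 r^2 times it, then the intrinsics apply), "rvec" (rotation vector, rad) and "tvec" (3), from world to camera coordinates, as OpenCV has them. Camera axes: x right, y down, z forward; pixel columns grow to the right and rows downward; lengths in mm; the calibration is good to about 2 mm. A picture is of the moment at which its call begins. There is no depth.
- finish_job(): hands the job in, once; it reports no verdict.
The state is a dict: "time_s": time; "joints": joint angles; "qd": joint speeds; "joint_efforts": joint torques, N m; "tool_pos": TCP position; "tcp_rot": TCP orientation; "force": force on the tool from outside, world axes, zero at the start; "torque": the same for the moment, N m; "grip_width": opening from 0.0 (shut) to 1.0 (fully open).
Only numpy, scipy, OpenCV 4.12 (cv2) and the standard library are available. Lean on these libraries where they do the work, as an engineer would, in place of code of your own. Each camera call takes 0.05 s, during which the arm holds its last target.

### The job

Set the hoop gauge: pull its sprung slide out by the wooden knob until the brass pointer stands level with the upright brass rider on the scale. Then, without lifting it off, press down the knurled collar at the other end and turn it until its hidden keyway drops over the pin, push it fully home and finish while still holding it down there, because its spring lifts it if you let go. The slide must stay at the mark, and the tuning blocks, hammer, fork and bowl around the gauge are to be left alone.

Things in the scene. Friction and masses are not known exactly. Their poses are not given: they have to be found in the camera images.
- gauge: the hoop gauge, fixed to the bench: a dark iron bed 110 x 300 x 25 mm, long along its own y axis. Origin: centre of its underside; z up. Its yaw varies by up to 0.45 rad. The slide runs along +y on it, the knurled collar stands on a spindle near its -y end, at local (0, -100 mm)
- slide (a joint): travel of the gauge's sprung slide along the bed's +y, in m: 0 is fully in, 0.09 the far stop. A pull of 6 to 9 N moves it (a spring of 25 N/m plus a friction drag of 5 N); the drag is stronger than the spring, so it stays where it is left
- slide_knob (a point): point on the axis of the slide's upright turned wooden knob, at half-height of its head (73 mm above the bench). The knob is 38 mm tall (41 to 79 mm above the bench), head 22 mm and neck 16 mm in diameter; it stands on a steel carriage 42 mm across (gauge x), 44 mm along (gauge y), whose top is 41 mm above the bench. Axes as the gauge's
- pointer (a point): tip of the brass pointer that sticks out of the slide's +x side, 3 mm wide; same gauge-y as the knob's axis. Axes as the gauge's
- mark (a point): middle of the thin upright brass rider (12 x 3 x 22 mm, fixed on the tick scale beside the slide, on the gauge's +x margin) which marks the length to set: the slide is at the mark when pointer and rider have the same gauge-y. The mark lies 35 to 75 mm of slide travel out. Axes as the gauge's
- spindle_axis (a point): point on the vertical spindle's axis at the bed's top face, 25 mm above the bench, under the collar. Axes as the gauge's. With a keyway over the pin the collar can be pushed down this axis to its stop, 12 mm below its rest (underside 34 mm above the bench); about 9 N of push keeps it there, and the spring lifts it if let go
- collar: the knurled steel locking collar, a round cap 48 mm in diameter and 46 mm tall, closed on top, loose on the spindle (it could be lifted off: do not). Origin: centre of its underside; z up. It rests on a sprung washer, underside 46 mm above the bench, top at 92 mm. Mass 0.16 to 0.25 kg
- collar_top (a point): centre of the collar's top face, 46 mm over its origin. Pushed 4 mm down from rest (5 N) the collar lands on a cross pin hidden inside and goes no further. Neither the pin nor the 4 keyways inside, 90 degrees apart, can be seen and their directions are not given. Within 1.25 rad of turn, either way, a keyway pair comes over the pin, with 0.17 rad of play each way
- block1: a rosewood tuning block standing on end, 28 mm in diameter, 60 mm tall, beside the gauge; origin: centre of its underside. To be left alone
- block2: a like rosewood block on the gauge's robot side. To be left alone
- block3: a like rosewood block on the gauge's far side. To be left alone
- hammer: brass tuning hammer with a dark wooden handle, 220 mm long, lying to the left, nearer the robot than the bowl. To be left alone
- fork: flat steel tuning fork, 145 mm long, 6 mm thick, lying to the right of the gauge. To be left alone
- bowl: copper bowl 150 mm wide and 50 mm tall, left of the gauge, with two iron hoop rings in it; origin: centre of its underside. To be left alone
Mind the look-alikes: they are no part of the job. Of the things that look like the collar, the largest one is meant.

How it is judged:
By the outcome, as a careful person would: the job done as asked, in the order asked, and still so for the second after the job is handed in, while the arm keeps its last pose, push and grip.
It also fails if it takes over 72 s, if anything falls off the work surface, if the arm or the gripper's body presses on something with over 40 N, if the wrist force passes 120 N, or if a joint passes its speed limit or range.

## Working session

There is one attempt and no reset: what is moved stays moved. The work goes in short steps, Python scripts to look and compute and a tool call to move; the robot and the scene stay as the last step left them, time stands still between calls to the robot, and variables do not carry over. Pictures are saved under pics/ and viewed, and the job is handed in when it is done.

Besides the shell and the picture viewer there is one more tool, called after "Call:" as name([rows], argument=value, ...), one row to a line, values as JSON. move_arm: Moves the arm, as the interface text tells. Its arguments: {"type":"object","properties":{"moves":{"type":"array","items":{"type":"array","items":{"type":"number"}}},"gripper":{"type":"number"},"newtons":{"type":"number"}},"required":["moves"]}

```bash
mkdir -p pics
cat > h.py <<'E'
from workcell import *
import numpy as np, cv2
def cam(n):
    return get_image(n)
def K(d):
    f=d["img"].shape[0]/2/np.tan(np.radians(d["fovy"])/2); return f
def ray(d,u,v):
    f=K(d); x=(u-d["cx"])/f; y=(v-d["cy"])/f
    rd=np.hypot(x,y); r=rd
    for _ in range(20): r=rd/(1+d["k1"]*r*r)
    s=r/rd if rd>0 else 1
    R=cv2.Rodrigues(np.array(d["rvec"],float))[0]; t=np.array(d["tvec"],float).reshape(3)
    return -R.T@t, R.T@np.array([x*s,y*s,1])
def onz(d,u,v,z):
    c,w=ray(d,u,v); return c+w*(z-c[2])/w[2]
def proj(d,P):
    R=cv2.Rodrigues(np.array(d["rvec"],float))[0]; t=np.array(d["tvec"],float).reshape(3)
    p=R@np.array(P,float)+t; x,y=p[0]/p[2],p[1]/p[2]; s=1+d["k1"]*(x*x+y*y); f=K(d)
    return np.array([d["cx"]+f*x*s,d["cy"]+f*y*s])
def save(d,n): cv2.imwrite("pics/"+n,d["img"][:,:,::-1])
def crop(d,n,u0,v0,u1,v1,s):
    cv2.imwrite("pics/"+n,cv2.resize(d["img"][v0:v1,u0:u1,::-1],None,fx=s,fy=s,interpolation=cv2.INTER_CUBIC))
E
python3 - <<'E'
from h import *
import pickle
for n in("side","top"):
    d=cam(n); save(d,n+"0.png"); pickle.dump(d,open(n+"0.pkl","wb")); print(n,{k:v for k,v in d.items() if k!="img"}, ray(d,280,210)[0])
print(read_state())
E
```

```text
side {'fovy': 57.08921396765446, 'cx': 283.6544772512223, 'cy': 210.45146928176914, 'k1': -0.0640210291448538, 'rvec': array([ 2.14530437, -0.73141811,  0.35211056]), 'tvec': array([-408.45460025,  269.2888414 ,  715.78234653])} [  83.99099625 -560.54190438  656.07491504]
top {'fovy': 46.32870240605458, 'cx': 274.39759276048085, 'cy': 210.06011347975647, 'k1': -0.08732403327424047, 'rvec': array([ 2.12009969, -2.10198604,  0.15628759]), 'tvec': array([  16.02464654,  523.01617278, 1047.61511915])} [ 325.46737139  -17.06036218 1124.75778653]
{'time_s': 0.1, 'joints': array([ 1.20657348e+00,  3.53585051e-01,  1.63405986e+00, -1.43604396e-06,
        1.15520918e+00, -2.41878568e-03]), 'qd': array([ 0.00057022, -0.00183159, -0.00152494, -0.00079808, -0.00089441,
        0.00094597]), 'joint_efforts': array([-6.60827554e-04, -5.94911599e+01, -3.34927976e+01,  6.98813656e-02,
        1.84549898e-02, -5.34184460e-05]), 'tool_pos': array([221.08518327, 584.13299097, 232.93486533]), 'tcp_rot': array([-3.14159092e+00,  1.26143901e-03,  1.20899284e+00]), 'force': array([ 0.37566402,  0.33417087, -0.14407116]), 'torque': array([-0.014563  ,  0.0215036 , -0.03925417]), 'grip_width': 1.0032140997704189}
```

View pics/side0.png

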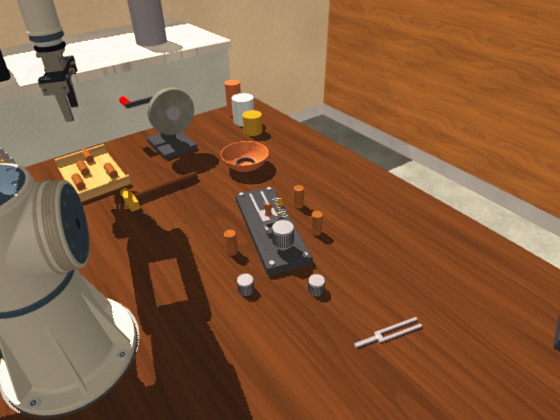

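View pics/top0.png

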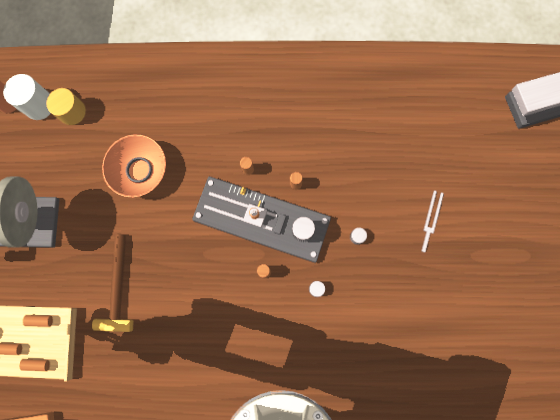

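The top view shows the gauge with the large collar at about (304,229), the knob at about (254,213) and the rider near (242,191). Two smaller collar look-alikes stand off the gauge at (359,236) and (317,289). The collar meant is the one at (304,229), since it is the largest and stands on the bed. I'll confirm that in a crop.

Run:
```python
from h import *
import pickle
d=pickle.load(open("top0.pkl","rb")); crop(d,"topc.png",185,150,385,300,4)
d=pickle.load(open("side0.pkl","rb")); crop(d,"sidec.png",220,170,340,300,5)
```

```text
(no output)
```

View pics/topc.png

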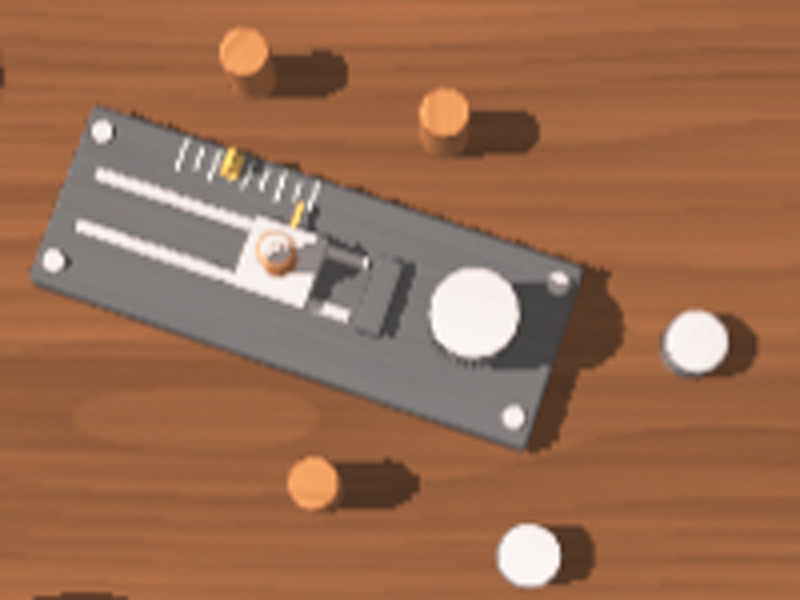

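View pics/sidec.png

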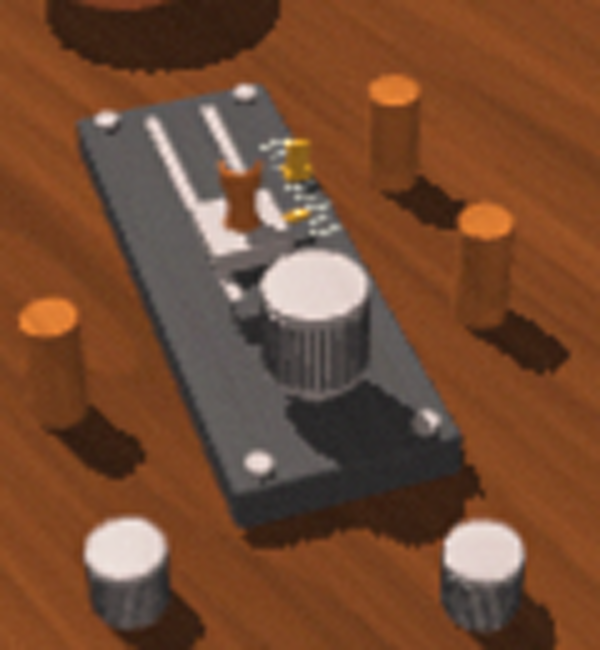

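The crops confirm it. The large knurled collar stands on the bed, and the two loose look-alikes are narrower. In the top crop, the pointer tip is at (302,208) and the rider at (231,163). Next I measure them.

```bash
cat > meas.py <<'E'
from h import *
import pickle
def tri(d1,p1,d2,p2):
    c1,w1=ray(d1,*p1); c2,w2=ray(d2,*p2); w1/=np.linalg.norm(w1); w2/=np.linalg.norm(w2)
    A=np.c_[w1,-w2]; s=np.linalg.lstsq(A,c2-c1,rcond=None)[0]
    a=c1+s[0]*w1;b=c2+s[1]*w2; return (a+b)/2, np.linalg.norm(a-b)
def blobs(d,mask,box,amin=3):
    u0,v0,u1,v1=box; m=np.zeros_like(mask); m[v0:v1,u0:u1]=mask[v0:v1,u0:u1]
    n,l,s,c=cv2.connectedComponentsWithStats(m.astype(np.uint8)); return [(s[i].tolist(),c[i].round(2).tolist()) for i in range(1,n) if s[i][4]>=amin]
def brass(d):
    h=cv2.cvtColor(d["img"],cv2.COLOR_RGB2HSV).astype(int)
    return (h[...,0]>=19)&(h[...,0]<=32)&(h[...,1]>130)&(h[...,2]>90)
E
python3 - <<'E'
from meas import *
T=pickle.load(open("top0.pkl","rb"));S=pickle.load(open("side0.pkl","rb"))
print("brass top",blobs(T,brass(T),(220,175,290,230),2)); print("brass side",blobs(S,brass(S),(260,180,300,225),2))
g=T["img"].min(2)>175
print("white top",blobs(T,g,(185,170,385,310),10))
g=S["img"].min(2)>150
print("white side",blobs(S,g,(220,170,340,300),10))
h=cv2.cvtColor(T["img"],cv2.COLOR_RGB2HSV).astype(int)
print("orange", blobs(T,(h[...,0]<18)&(h[...,1]>120)&(h[...,2]>190),(220,140,320,300),15))
uv=lambda a,b:((a+.5)/4-.5+185,(b+.5)/4-.5+150)
C=[onz(T,*uv(*p),25) for p in [(95,107),(582,267),(527,450),(32,283)]]
for c in C: print(c.round(1))
C=np.array(C); ctr=C.mean(0); print(ctr)
for a,b in((1,0),(2,3),(2,1),(3,0)):
    e=C[b]-C[a]; print(np.linalg.norm(e),np.arctan2(e[1],e[0]))
E
```

```text
brass top [([241, 187, 4, 7, 12], [242.08, 189.83]), ([243, 193, 1, 2, 2], [243.0, 193.5]), ([258, 202, 3, 4, 5], [259.0, 203.2])]
brass side [([277, 198, 4, 4, 12], [278.83, 199.33]), ([276, 203, 6, 3, 15], [278.67, 203.87]), ([277, 212, 5, 2, 7], [279.0, 212.57])]
white top [([208, 180, 5, 6, 24], [210.04, 182.33]), ([204, 192, 60, 35, 501], [238.68, 210.49]), ([196, 212, 5, 6, 24], [197.88, 214.67]), ([292, 217, 23, 22, 389], [303.08, 227.66]), ([323, 218, 4, 3, 10], [324.5, 219.0]), ([265, 226, 7, 5, 22], [268.27, 227.68]), ([351, 228, 16, 15, 177], [358.76, 234.84]), ([311, 251, 5, 6, 23], [312.91, 253.78]), ([310, 281, 15, 15, 184], [316.88, 288.33])]
white side [([261, 191, 8, 13, 32], [264.12, 197.19]), ([249, 194, 21, 27, 115], [259.37, 210.03]), ([272, 208, 5, 8, 24], [273.54, 211.79]), ([272, 220, 21, 14, 231], [282.33, 226.57]), ([269, 260, 5, 4, 15], [271.13, 261.8]), ([237, 274, 16, 12, 150], [244.51, 279.43]), ([309, 274, 15, 12, 144], [316.15, 279.94])]
orange [([240, 157, 12, 12, 119], [245.31, 162.31]), ([290, 172, 12, 13, 122], [295.39, 177.73]), ([257, 264, 12, 14, 129], [262.6, 270.21])]
[605.8 175.7  25. ]
[ 513.2 -105.3   25. ]
[409.4 -73.8  25. ]
[502.  208.3  25. ]
[507.58559853  51.21608003  25.        ]
295.90521950934925 1.2525674220988858
296.97232676182836 1.2535489046199733
108.48880070346986 -0.29429266677963917
108.75995301398069 -0.3041644264277412
```

Run:
```python
from meas import *
T=pickle.load(open("top0.pkl","rb"));S=pickle.load(open("side0.pkl","rb"))
uv=lambda a,b:((a+.5)/4-.5+185,(b+.5)/4-.5+150)
us=lambda a,b:((a+.5)/5-.5+220,(b+.5)/5-.5+170)
print("collar",onz(T,303.08,227.66,92),onz(S,282.33,226.57,92), tri(T,(303.08,227.66),S,(282.33,226.57)))
# screws
sc=[onz(T,*p,27) for p in [(210.04,182.33),(197.88,214.67),(312.91,253.78)]]+[onz(T,*uv(560,281),27)]
sc=np.array(sc); print(sc.round(1), sc.mean(0))
print([np.arctan2(*(sc[b]-sc[a])[[1,0]])-np.pi/2 for a,b in((3,0),(2,1))],[np.arctan2(*(sc[a]-sc[b])[[1,0]]) for a,b in((3,2),(0,1))])
ssc=[onz(S,*us(*p),27) for p in [(246,91),(107,119),(260,463),(430,421)]]; print(np.array(ssc).round(1))
yaw=-0.316; c=np.array([507.6,51.2,0]); 
def loc(P): 
    d=np.array(P)-c; return np.array([np.cos(yaw)*d[0]+np.sin(yaw)*d[1],-np.sin(yaw)*d[0]+np.cos(yaw)*d[1],P[2]]).round(1)
for n,pt,ps in [("rider top",(231,152),None),("ridertop",(232,156),None)]: print(n,loc(onz(T,*uv(*pt),47)))
for z in (25,36,47): print("rider mid",z,loc(onz(T,242.1,190.3,z)),loc(onz(S,278.7,201.5,z)))
for z in (33,36,39): print("ptr",z,loc(onz(T,259,203.2,z)),loc(onz(S,279,212.57,z)))
print(tri(T,(259.6,201.5),S,(281,211.9)))
print("knob top",loc(onz(T,*uv(277,249),79)),onz(T,*uv(277,249),79))
print("collar",loc(onz(T,303.08,227.66,92)),loc(onz(S,282.33,226.57,92)))
for n,p in(("b1",(245.31,162.31)),("b3",(295.39,177.73)),("b2",(262.6,270.21))): q=onz(T,*p,60); print(n,q.round(1),loc(q))
for p in((358.76,234.84),(316.88,288.33)): print("small",onz(T,*p,35).round(1))
```

```text
collar [477.11635256 -42.40074685  92.        ] [479.25814694 -42.62631892  92.        ] (array([477.86724618, -42.87491061,  92.66771124]), np.float64(1.942220253879584))
[[591.1 171.   27. ]
 [515.  196.3  27. ]
 [427.8 -66.1  27. ]
 [504.8 -92.7  27. ]] [509.6528621   52.13283909  27.        ]
[np.float64(-0.31645431519342604), np.float64(-0.32087840433495574)] [np.float64(-0.33293887018223606), np.float64(-0.32128790795939627)]
[[596.3 173.2  27. ]
 [519.5 198.6  27. ]
 [431.5 -65.1  27. ]
 [509.  -91.4  27. ]]
rider top [50.1 60.9 47. ]
ridertop [48.1 59.6 47. ]
rider mid 25 [48.1 63.1 25. ] [52.8 76.  25. ]
rider mid 36 [46.1 61.3 36. ] [48.2 62.3 36. ]
rider mid 47 [44.1 59.4 47. ] [43.6 48.5 47. ]
ptr 33 [30.4 15.2 33. ] [34.9 21.1 33. ]
ptr 36 [29.9 14.8 36. ] [33.7 17.6 36. ]
ptr 39 [29.4 14.5 39. ] [32.5 14.1 39. ]
(array([545.69658753,  53.35614729,  39.99230128]), np.float64(4.386827051374607))
knob top [ 1.1 13.7 79. ] [512.90245766  63.92345914  79.        ]
collar [  0.1 -98.4  92. ] [  2.2 -98.   92. ]
b1 [629.7  87.   60. ] [104.9  71.9  60. ]
b3 [594.3 -25.9  60. ] [106.3 -46.4  60. ]
b2 [388.2  44.1  60. ] [-111.2  -43.9   60. ]
small [ 470. -168.   35.]
small [351.1 -74.3  35. ]
```

Run:
```python
from meas import *
T=pickle.load(open("top0.pkl","rb"));S=pickle.load(open("side0.pkl","rb"))
crop(T,"topd.png",225,175,285,220,13)
crop(S,"sided.png",250,185,300,225,14)
```

```text
(no output)
```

View pics/topd.png

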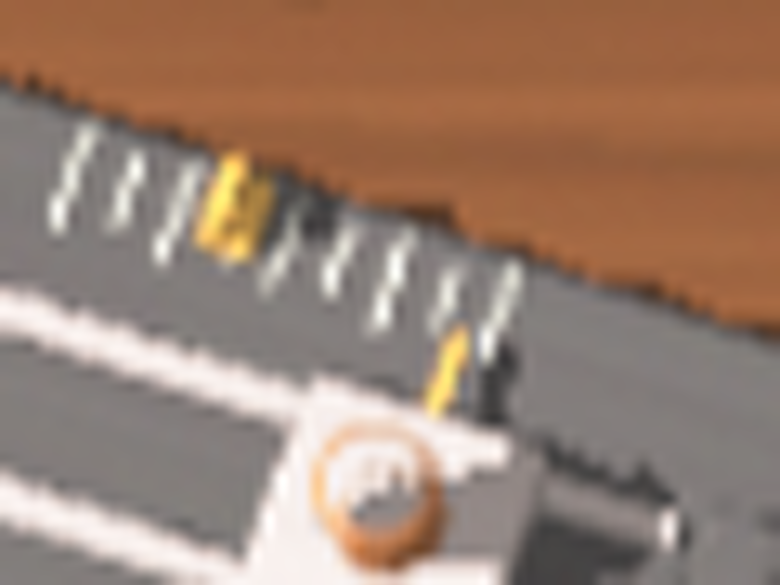

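View pics/sided.png

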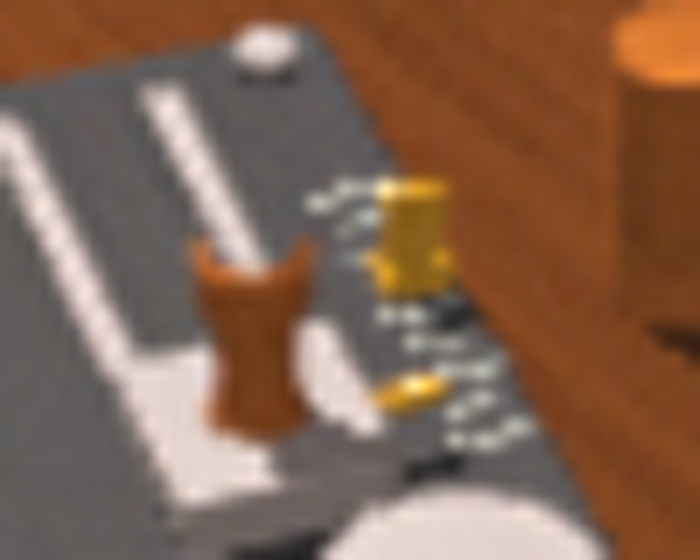

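Call:
move_arm([
  [20,-38,0,0,0,0.01],
  [24,-43,0,0,0,0.01],
  [24,-43,0,0,0,0.01],
  [24,-43,0,0,0,0.01],
  [24,-43,0,0,0,0],
  [24,-43,0,0,0,0],
  [24,-43,0,0,0,0],
  [20,-38,0,0,0,0],
], gripper=0)

```text
time_s: 0.9
tool_pos: [404.1, 244.4, 230.4]
tcp_rot: [-3.14, 0.002, 1.26]
force: [0.9, -0.3, 1.3]
grip_width: 0.999
```

Call:
move_arm([
  [24,-40,0,0,0,0],
  [24,-40,0,0,0,0],
  [20,-33,-10,0,0,0],
  [18,-30,-20,0,0,0],
  [14,-20,-30,0,0,0],
  [8,-12,-30,0,0,0],
  [0,0,-15,0,0,0],
  [0,0,0,0,0,0],
])

```text
time_s: 1.7
tool_pos: [517.2, 55.3, 122.1]
tcp_rot: [3.14, 0.001, 1.252]
force: [-0.5, -0.0, 0.7]
grip_width: 0.998
```

Call:
move_arm([
  [-4,9,0,0,0,0],
  [0,0,0,0,0,0],
  [0,0,-12,0,0,0],
  [0,0,0,0,0,0],
])

```text
time_s: 2.1
tool_pos: [513.4, 66.3, 111.5]
tcp_rot: [3.138, 0.0, 1.254]
force: [-0.8, -1.3, 0.3]
grip_width: 1.001
```

Run:
```python
from meas import *
T=cam("top");S=cam("side"); crop(T,"t1.png",195,140,345,280,4); crop(S,"s1.png",190,130,330,290,4); print(read_state()["tool_pos"])
```

```text
[514.29848753  66.28786698 112.48566943]
```

View pics/s1.png

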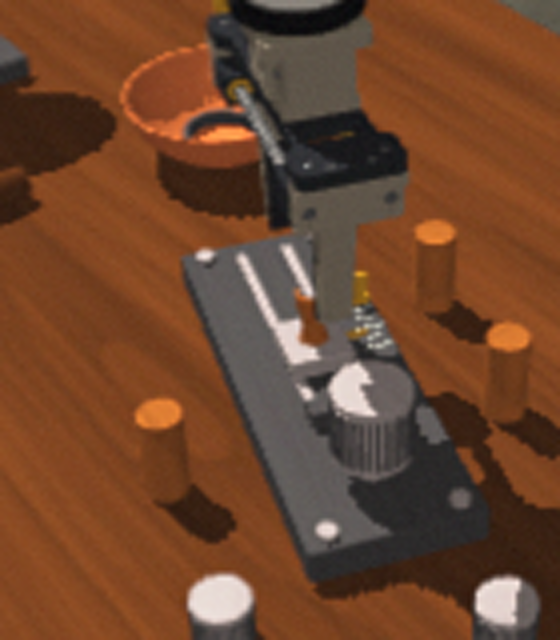

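View pics/t1.png

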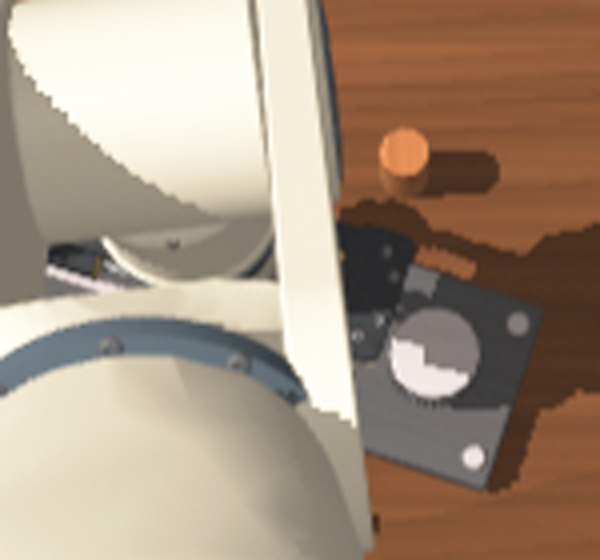

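The side view shows the open jaws straddling the knob along the bed, with one finger on the collar side. The top view is blocked by the arm. Descend and grip gently.

Call:
move_arm([
  [0,-2,-14,0,0,0],
  [0,0,-14,0,0,0],
  [0,0,-12,0,0,0],
  [0,0,0,0,0,0],
  [0,0,0,0,0,0],
])

```text
time_s: 2.7
tool_pos: [516.1, 64.7, 73.1]
tcp_rot: [3.133, -0.002, 1.254]
force: [-0.8, 0.2, -0.4]
grip_width: 0.999
```

Call:
move_arm([
  [-2,0,-2,0,0,0],
  [0,0,0,0,0,0],
  [0,0,0,0,0,0],
  [0,0,0,0,0,0],
  [0,0,0,0,0,0],
  [0,0,0,0,0,0],
  [0,0,0,0,0,0],
  [0,0,0,0,0,0],
], gripper=255, newtons=15)

```text
time_s: 3.5
tool_pos: [515.2, 64.9, 73.0]
tcp_rot: [3.13, -0.003, 1.254]
force: [-0.6, 0.3, -0.7]
grip_width: 0.325
```

Call:
move_arm([
  [0,0,0,0,0,0],
  [0,0,0,0,0,0],
  [0,0,0,0,0,0],
  [0,0,0,0,0,0],
])

```text
time_s: 3.9
tool_pos: [515.0, 64.5, 72.9]
tcp_rot: [3.13, -0.003, 1.255]
force: [0.3, -1.0, 0.8]
grip_width: 0.229
```

Call:
move_arm([
  [1.5,5,0,0,0,0],
  [1.5,5,0,0,0,0],
  [1.5,5,0,0,0,0],
  [1.5,5,0,0,0,0],
  [1.5,5,0,0,0,0],
  [1.5,5,0,0,0,0],
  [1.5,5,0,0,0,0],
  [0,0,0,0,0,0],
])

```text
time_s: 4.7
tool_pos: [525.3, 95.2, 72.9]
tcp_rot: [3.129, 0.007, 1.258]
force: [-0.5, 2.4, 0.9]
grip_width: 0.227
```

Run:
```python
from meas import *
S=cam("side"); crop(S,"s2.png",240,165,310,235,9); print(read_state()["tool_pos"],read_state()["force"])
print(blobs(S,brass(S),(260,180,300,225),2))
T=cam("top"); crop(T,"t2.png",195,140,345,280,4)
```

```text
[525.2421031   95.25491676  72.93408889] [1.03797031 0.74584657 0.67012259]
[([274, 199, 8, 8, 26], [278.42, 203.12])]
```

View pics/s2.png

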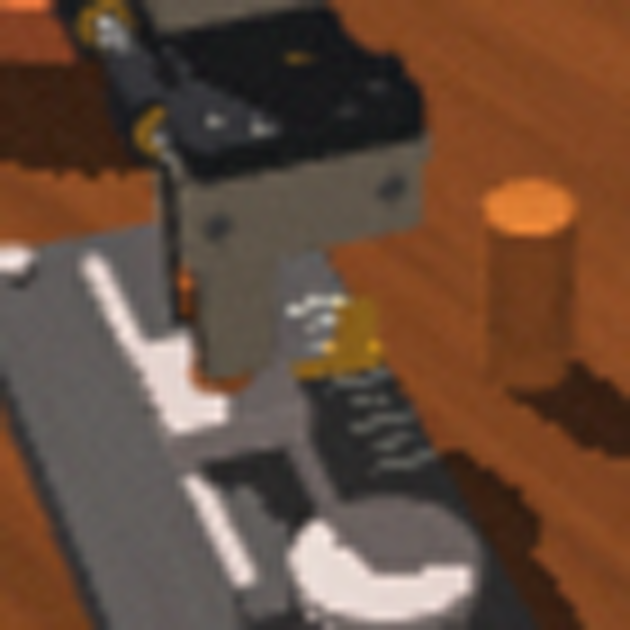

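The slide follows the jaws: the pointer now shows at crop (315,370), just short of the rider at (355,335). The arm has gone about 32 mm, so about 14 mm remain.

Call:
move_arm([
  [1.2,4,0,0,0,0],
  [1.2,4,0,0,0,0],
  [1.2,4,0,0,0,0],
  [0,0,0,0,0,0],
  [0,0,0,0,0,0],
])

```text
time_s: 5.3
tool_pos: [528.5, 105.1, 72.9]
tcp_rot: [3.129, 0.01, 1.259]
force: [-1.0, -1.0, 0.4]
grip_width: 0.229
```

Run:
```python
from meas import *
S=cam("side"); crop(S,"s3.png",240,165,310,235,9); print(read_state()["tool_pos"],read_state()["force"])
print(blobs(S,brass(S),(260,180,300,225),2))
```

```text
[528.52160871 105.11803043  72.93131086] [ 0.90013015 -1.06999922  0.42158625]
[([277, 199, 5, 7, 24], [278.96, 202.46]), ([272, 203, 4, 2, 4], [273.5, 203.25])]
```

View pics/s3.png

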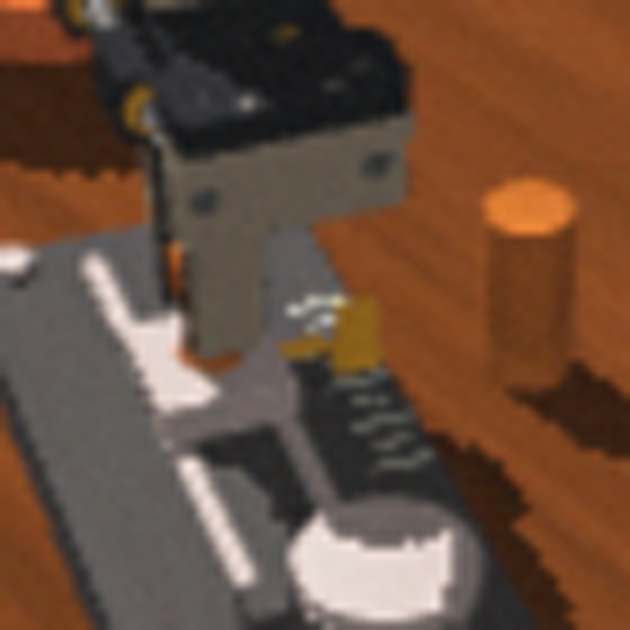

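Call:
move_arm([
  [1,3,0,0,0,0],
  [0,0,0,0,0,0],
  [0,0,0,0,0,0],
])

```text
time_s: 5.65
tool_pos: [529.3, 107.5, 72.9]
tcp_rot: [3.129, 0.011, 1.259]
force: [-0.6, -0.7, 0.8]
grip_width: 0.23
```

Call:
move_arm([
  [0,0,0,0,0,0],
  [0,0,0,0,0,0],
  [0,0,0,0,0,0],
  [0,0,0,0,0,0],
  [0,0,0,0,0,0],
  [0,0,0,0,0,0],
  [0,0,10,0,0,0],
  [0,0,40,0,0,0],
], gripper=0)

```text
time_s: 6.45
tool_pos: [525.6, 107.3, 120.1]
tcp_rot: [3.137, 0.015, 1.259]
force: [0.2, -0.1, 0.6]
grip_width: 0.901
```

Call:
move_arm([
  [0,0,45,0,0,0],
  [-30,10,30,0,0,0],
  [-45,10,20,0,0,0],
  [-45,10,0,0,0,0],
  [-45,10,0,0,0,0],
  [-45,10,0,0,0,0],
  [-20,0,0,0,0,0],
  [0,0,0,0,0,0],
])

```text
time_s: 7.25
tool_pos: [291.7, 158.3, 228.7]
tcp_rot: [3.125, 0.004, 1.256]
force: [0.6, -0.6, 0.8]
grip_width: 0.999
```

Run:
```python
from meas import *
S=cam("side"); crop(S,"s4.png",250,180,300,225,14); print(read_state()["tool_pos"],read_state()["force"])
print(blobs(S,brass(S),(260,180,300,225),2))
T=cam("top"); crop(T,"t4.png",225,175,285,220,13);save(T,"t4f.png")
print(blobs(T,brass(T),(220,175,290,230),2))
pickle.dump(T,open("t4.pkl","wb"));pickle.dump(S,open("s4.pkl","wb"))
```

```text
[293.07255924 158.54870606 228.90190397] [ 0.52731293 -0.55748599 -0.38937829]
[([272, 198, 10, 8, 31], [277.94, 202.13])]
[([241, 188, 4, 5, 8], [242.0, 189.88]), ([239, 195, 2, 5, 5], [239.6, 197.0])]
```

View pics/s4.png

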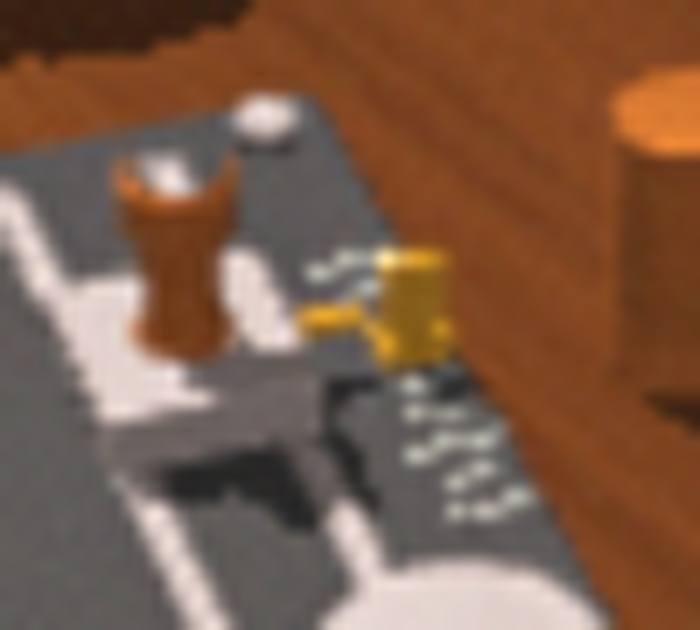

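View pics/t4.png

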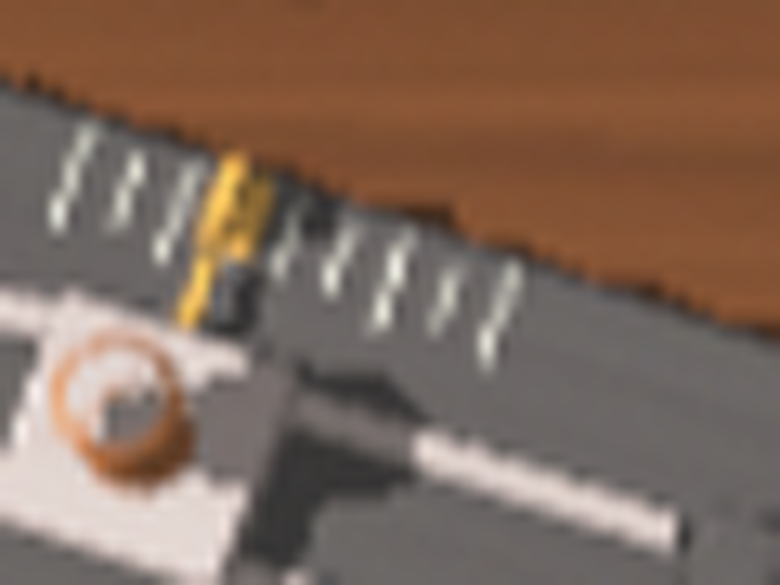

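Both views show the pointer nearly meeting the rider. In the top crop the pointer runs (210,262)-(190,315) and the rider's top strip runs (240,155)-(205,248). I'll check this to sub-pixel level, allowing for the height difference.

Run:
```python
from meas import *
T=pickle.load(open("t4.pkl","rb"));S=pickle.load(open("s4.pkl","rb"))
yaw=-0.319; c=np.array([508.5,51.6,0]);R=np.array([[np.cos(yaw),-np.sin(yaw),0],[np.sin(yaw),np.cos(yaw),0],[0,0,1]])
w=lambda p:c+R@np.array(p,float)
ct=lambda p:((p+.5-np.array([225,175]))*13-.5).round(0)
cs=lambda p:((p+.5-np.array([250,180]))*14-.5).round(0)
for yr in (61.5,):
  for p in [(42,yr,47),(54,yr,47),(42,yr-1.5,25),(54,yr-1.5,25),(24,yr,35),(34,yr,35),(24,yr,37),(34,yr,37),(24,yr,39),(34,yr,39),(34,yr+2,37)]:
    print(p,ct(proj(T,w(p))),cs(proj(S,w(p))))
print("yellowness T"); 
def y(d,u0,v0,u1,v1):
    a=d["img"][v0:v1,u0:u1].astype(int); return (a[...,:2].min(2)-a[...,2])
print(y(T,237,184,249,202)); print("S"); print(y(S,268,195,285,210))
```

```text
(42, 61.5, 47) [212. 206.] [382. 267.]
(54, 61.5, 47) [235. 143.] [442. 255.]
(42, 60.0, 25) [232. 236.] [386. 364.]
(54, 60.0, 25) [255. 174.] [445. 352.]
(24, 61.5, 35) [184. 317.] [292. 337.]
(34, 61.5, 35) [203. 264.] [342. 327.]
(24, 61.5, 37) [183. 314.] [292. 329.]
(34, 61.5, 37) [202. 261.] [342. 318.]
(24, 61.5, 39) [182. 312.] [292. 320.]
(34, 61.5, 39) [201. 259.] [342. 310.]
(34, 63.5, 37) [192. 258.] [339. 312.]
yellowness T
[[ 24  26  30  29  29  30  30  29  28  29  30  29]
 [  5  10  23  26  29  29  28  28  29  30  28  29]
 [  1   2   3   6  20  32  38  28  29  29  27  28]
 [  1   1   3   3  10  78  69  23  22  25  23  27]
 [  2   2   9   6  25 107  78  31  27   6  10  24]
 [  1   5  10   7  60 104  50  51  43   5   3   5]
 [  1   6   6  23  93  98  50  53  44   6   2   3]
 [  1   8   4  37 101  76  58  54  30   1   4   2]
 [  4   8   6  57  88  54  55  52  17   1   6   0]
 [ 10   4   6  59  72  66  82  48   5   4   6   1]
 [ 11   1   6  54  60  51  76  30   1   8   4   1]
 [  2   0  13  94  54  10   9   9   3   8   0   0]
 [  1   3  26 106  30   1   1   0   4   5   1 
[... 628 characters left out ...]
  0  -4   1  -2  -1   5   8  42  66  66  66  61  41  35  35]
 [  7   7   1   6  16  18  15  34  10  47  65  69  67  58  40  36  36]
 [  5   5   3  58 106 122 104  93  33  56  69  66  69  67  45  35  36]
 [  8   4   3  44  69  65  54  44  79  88  72  68  71 100  60  37  36]
 [  7   7   3  13  20   3   1   3  42 112  85  69  69  72  53  39  36]
 [  2   3   3   3   3   2   0  -1  24  80  74  67  64  59  30  33  36]
 [  2   5   6   3   5   1   2  -1   0  28  27  22  11   6   4  14  35]
 [  3   3   2   2   4   2   1  -3   0   2   7   8   4   0  -1   2  21]
 [  4   3   2   1   3   1   0  -1   2   2   2   3   4   2   2   1  12]
 [  4   3   3   3   3   4   0  -1   0   2   4  12   7   8   7   4   4]]
```

The slide is set to within about 0.7 mm: the height-corrected offset is −0.7 ± 0.5 mm, and a pixel covers 2.2 mm. I'll leave it there and move on to the collar at about (477.3,−42.8).

Call:
move_arm([
  [20,-22,-5,0,0,0],
  [32,-35,-10,0,0,0],
  [32,-35,-10,0,0,0],
  [32,-35,-10,0,0,0],
  [32,-35,-10,0,0,0],
  [24,-26,-10,0,0,0],
  [10,-11,-10,0,0,0],
  [0,0,0,0,0,0],
])

```text
time_s: 8.15
tool_pos: [494.4, -52.7, 163.2]
tcp_rot: [3.113, -0.002, 1.253]
force: [-0.5, 0.1, -0.1]
grip_width: 0.998
```

Call:
move_arm([
  [-12,7,-10,0.009,0.027,0],
  [-4,2,-20,0,0,0],
  [0,0,-5,0,0,0],
  [0,0,0,0,0,0],
])

```text
time_s: 8.55
tool_pos: [476.5, -42.7, 126.4]
tcp_rot: [-3.135, -0.002, 1.251]
force: [0.0, 0.2, -0.6]
grip_width: 1.001
```

Call:
move_arm([
  [0,0,-14,0,0,0],
  [0,0,-14,0,0,0],
  [0,0,-12,0,0,0],
  [0,0,-3,0,0,0],
  [0,0,0,0,0,0],
  [0,0,0,0,0,0],
])

```text
time_s: 9.15
tool_pos: [477.5, -40.3, 85.5]
tcp_rot: [-3.138, -0.003, 1.254]
force: [0.9, -0.2, 0.2]
grip_width: 1.0
```

Run:
```python
from meas import *
S=cam("side"); crop(S,"s5.png",230,150,350,270,5); s=read_state(); print(s["tool_pos"],s["tcp_rot"],s["force"],s["joints"])
```

```text
[477.62263778 -40.38432158  85.61268957] [-3.13802731e+00 -3.09451941e-03  1.25437756e+00] [-0.09763981  0.6492731  -0.39049598] [-0.09019108  0.3393257   2.05961348  0.00562494  0.74544176 -1.34871262]
```

View pics/s5.png

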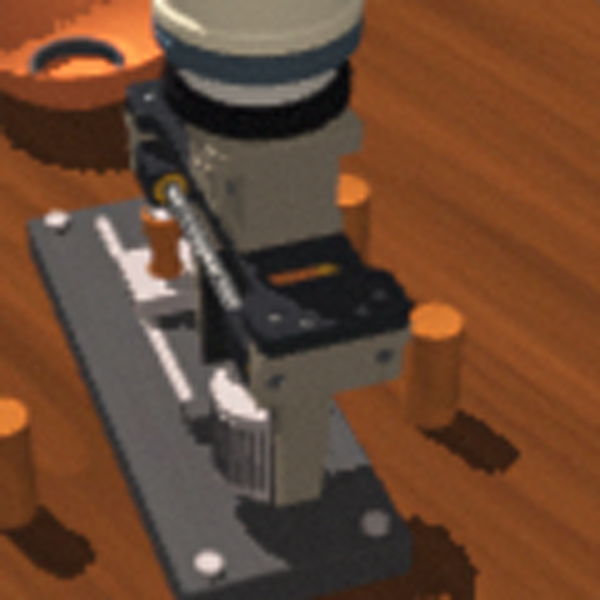

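The side view shows the jaws straddling the large collar, with the near finger at crop (300,450). I'll correct the drift, lower a little, and close.

Call:
move_arm([
  [0,-2.4,-5,0,0,0],
  [0,0,0,0,0,0],
  [0,0,0,0,0,0],
  [0,0,0,0,0,0],
  [0,0,0,0,0,0],
  [0,0,0,0,0,0],
  [0,0,0,0,0,0],
  [0,0,0,0,0,0],
], gripper=255, newtons=25)

```text
time_s: 10.0
tool_pos: [478.4, -43.3, 81.4]
tcp_rot: [-3.14, -0.004, 1.254]
force: [-0.2, -0.6, -0.5]
grip_width: 0.518
```

Call:
move_arm([
  [0,0,0,0,0,0],
  [0,0,-2,0,0,0],
  [0,0,-2,0,0,0],
  [0,0,-1,0,0,0],
])

```text
time_s: 10.4
tool_pos: [478.5, -43.3, 76.7]
tcp_rot: [-3.14, -0.004, 1.254]
force: [-3.2, 0.3, 8.9]
grip_width: 0.52
```

The collar is seated on the pin, 4.7 mm down with about 9 N. Now turn it, keeping a light push.

Call:
move_arm([
  [-0.3,0,-0.5,0,0,-0.08],
  [0,0,-0.5,0,0,-0.08],
  [0,0,-0.5,0,0,-0.08],
  [0,0,-0.5,0,0,-0.08],
])

```text
time_s: 10.8
tool_pos: [479.7, -43.5, 75.3]
tcp_rot: [3.14, -0.004, 0.925]
force: [-0.9, -1.2, 5.8]
grip_width: 0.516
```

Call:
move_arm([
  [-0.5,0,-1,0,0,0],
  [0,0,-1,0,0,0],
])

```text
time_s: 11.0
tool_pos: [479.8, -43.5, 73.7]
tcp_rot: [3.139, -0.005, 0.921]
force: [-2.2, 0.1, 6.0]
grip_width: 0.52
```

Call:
move_arm([
  [-0.5,0,-1.5,0,0,0],
  [-0.5,0,-1.5,0,0,0],
  [0,0,-1.5,0,0,0],
  [0,0,-1,0,0,0],
])

```text
time_s: 11.4
tool_pos: [479.7, -43.5, 69.2]
tcp_rot: [3.138, -0.006, 0.921]
force: [-3.8, -0.4, 17.1]
grip_width: 0.518
```

Run:
```python
from meas import *
S=cam("side"); crop(S,"s6.png",230,160,330,260,6); T=cam("top"); save(T,"t6.png"); s=read_state(); print(s["time_s"],s["tool_pos"],s["tcp_rot"],s["force"],s["torque"],s["grip_width"])
print(blobs(S,brass(S),(260,180,300,225),2))
```

```text
11.5 [479.73308398 -43.51211567  69.29815363] [ 3.13803073 -0.00594448  0.92130327] [-3.02938801 -0.21906616  9.14333518] [-0.04227205  0.54369877 -0.00588033] 0.5131731956576574
[([295, 195, 1, 4, 4], [295.0, 196.5]), ([269, 196, 2, 2, 4], [269.5, 196.5]), ([289, 212, 1, 2, 2], [289.0, 212.5])]
```

View pics/s6.png

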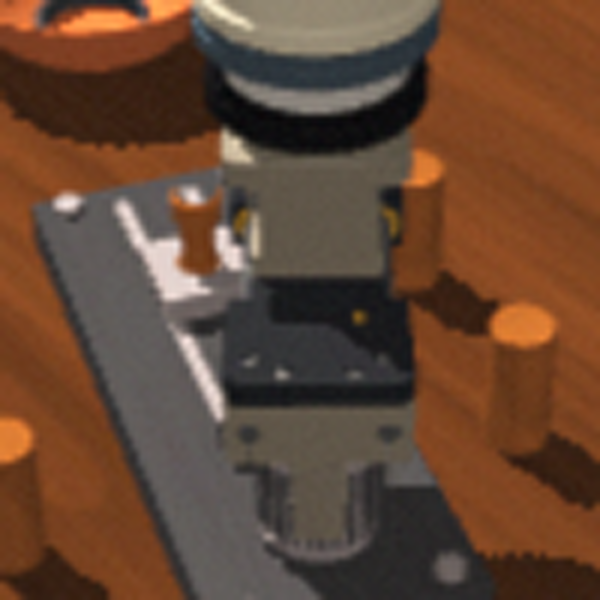

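View pics/t6.png

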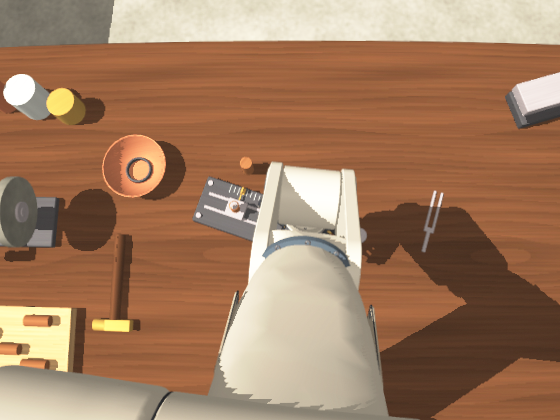

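Call:
move_arm([
  [-0.5,0,-1.5,0,0,0],
  [0,0,-1.5,0,0,0],
  [0,0,-1.5,0,0,0],
], newtons=40)

```text
time_s: 11.8
tool_pos: [479.8, -43.5, 69.1]
tcp_rot: [3.138, -0.006, 0.921]
force: [-9.7, 0.8, 29.2]
grip_width: 0.517
```

Run:
```python
from meas import *
for i in range(3):
    S=cam("side"); s=read_state(); print(s["time_s"],s["tool_pos"],s["force"],s["grip_width"])
crop(S,"s7.png",250,200,330,270,9)
T=cam("top"); crop(T,"t7.png",225,175,285,220,13); print(blobs(T,brass(T),(230,180,262,230),2))
```

```text
11.85 [479.77853738 -43.53025929  69.07050823] [-8.79596943  1.3412561  31.4166492 ] 0.5106768924760483
11.9 [479.83545183 -43.54030594  69.10616017] [-8.13679962  1.32057887 29.79636924] 0.5099117449221976
11.95 [479.82556646 -43.55011761  69.10518632] [-8.85083778  1.19167759 30.11868763] 0.515761313740368
[([241, 187, 4, 7, 11], [241.91, 189.82]), ([243, 193, 1, 2, 2], [243.0, 193.5]), ([239, 195, 2, 5, 6], [239.67, 197.17])]
```

View pics/s7.png

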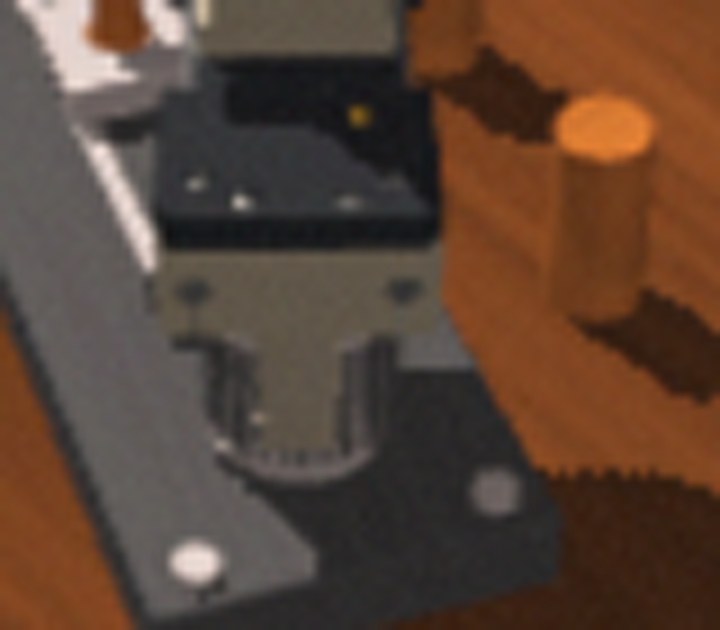

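View pics/t7.png

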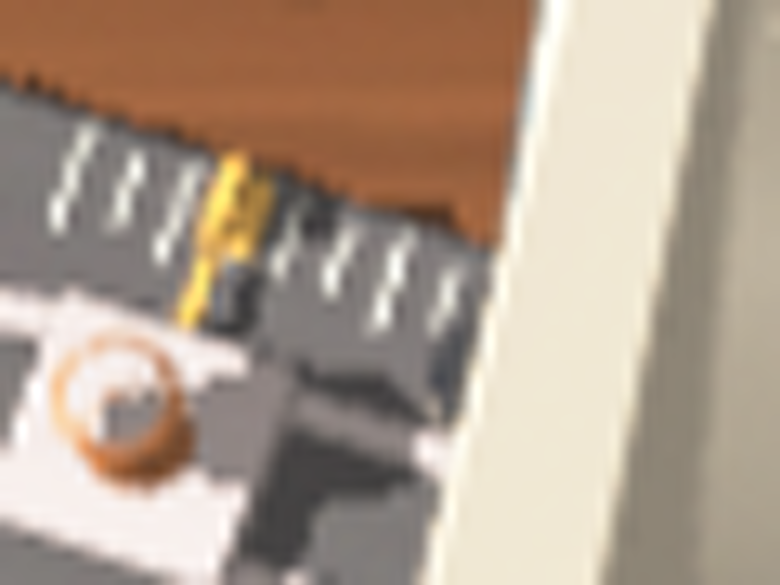

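The collar is against a hard stop: z stayed at 69.1 mm (12.3 mm below rest) while the force rose to 30 N. The top crop shows the pointer still in line with the rider. I'll ease the push to a moderate hold and hand in.

Call:
move_arm([
  [-0.3,0,-1,0,0,0],
  [-0.3,0,-1,0,0,0],
])

```text
time_s: 12.2
tool_pos: [479.7, -43.5, 69.2]
tcp_rot: [3.136, -0.007, 0.921]
force: [-3.9, -0.5, 15.9]
grip_width: 0.516
```

Run:
```python
from meas import *
for i in range(3):
    S=cam("side"); s=read_state(); print(s["time_s"],s["tool_pos"],s["force"],s["grip_width"])
if s["tool_pos"][2]<69.6 and 12<s["force"][2]<36: print(finish_job())
```

```text
12.25 [479.6941059  -43.51458801  69.20893731] [-4.50393973  0.47667117 18.24820288] 0.5158209936400039
12.3 [479.77495102 -43.51103204  69.23472031] [-4.52037093  0.82219321 18.85417034] 0.5170525320510797
12.35 [479.72495161 -43.50732534  69.21267382] [-4.5365535   0.68351146 18.62863915] 0.5154053438437759
the job is handed in; nothing more can be done
None
```

The gauge is set and the job is handed in at 12.35 s, with the arm still holding the collar down at its stop.

- **Slide:** I pulled it out about 45 mm by the knob and released it. The pointer lines up with the rider, about 0.7 ± 0.5 mm short in the top view after correcting for height. One image pixel covers about 2.2 mm. The side view fits this if the pointer stands about 39 mm high. The top view was unchanged after the collar was set.
- **Collar:** I gripped the large collar, pressed it onto the pin and turned it 0.33 rad, then pushed down. It dropped 12.2–12.3 mm to a hard stop: the height stayed put while the push rose to 30 N. At hand-in the push was steady at about 18.5 N. It was not lifted.
- **Checks that disagreed:** The force right after the first full push read 17 N and then fell to 9 N. I pressed again to make sure the collar was home. A sideways force of about 4.5 N remained at the end because the grip was slightly off centre.
- **Surroundings:** The bowl, hammer, fork and all three blocks looked undisturbed wherever I could see them. Blocks 2 and 3 were behind the arm in the last top view. I saw them only in the side views, with block 2 last seen before the final push, and did not measure any of them again.

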